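# Close the moisture logger's case and start its lid screw

### The job

Close the plant-moisture logger's case: press its hinged lid steadily down, without slamming, until both front snaps click and hold it shut. Then start the lid's brass thumbscrew by feel: turn it backward (counter-clockwise from above) until you feel it drop off the start of the boss's thread, then forward (clockwise) one turn so that the thread has caught, no farther. Finish with your fingers still gripping the knob, the screw held started, ready to be run home, and the lid shut; leave the beaker, the multimeter and the screwdriver where they are.

Things in the scene. Friction and masses are not known exactly. Their poses are not given: they have to be found in the camera images.
- logger_case: Grey plastic case fixed to the bench, 200 mm (x) by 170 mm (y), rim 85 mm high, yaw varies. Origin: centre of its underside; x points from the front (screw side) to the hinge side, z up. Hinge axis along y at x = +100, z = 85 mm. Screw axis upright, with the lid shut, at x = -75 mm, y = 0. Two black sprung snap noses in the front wall at y = +55 and -55 mm.
- lid (a joint): Hinge angle of the white, clear-windowed lid, rad: 0 shut, grows as the front edge swings up; starts at 0.4 to 0.85. A stiff, damped hinge keeps it at any angle; over 1.5 rad/s is slamming. At about 0.036 its skirt meets the snap noses: the push at a thumb rest rises to some 8 N, then it clicks down to 0 (under 0.005) and stays. Lid 8 mm thick, top face 93 mm above the bench when shut.
- lid_hinge (a point): Point on the hinge axis, mid-width, at the height of the case rim (underside of the lid).
- thumb_rest_left (a point): Centre of the black-ribbed thumb rest on the lid's top face, where to press: 175 mm from the hinge axis (35 mm from the front edge), 8 mm above the hinge axis when shut, 55 mm to the +y side of the screw. Its x and y lie in the lid's face.
- thumb_rest_right (a point): The same on the -y side of the screw.
- knob: Knurled brass round thumbscrew head, 32 mm across, 22 mm tall, a black line on top (points to the front at screw_turn 0); captive in the lid. Origin on the screw's axis; the knob spans z = 1.4 to 23.4 mm. With the lid shut the origin is 93 mm above the bench plus screw_lift. Can be gripped across at any yaw; the lid around it is flat and free.
- knob_grip (a point): On the screw's axis at the knob's mid-height (12.4 mm above the knob's origin): where to grip.
- boss (a point): Mouth of the boss under the screw, 79 mm above the bench: brass, right-hand single-start thread, 4 mm per turn, its start at a new angle each time. Lid shut, the screw rests on the first ridge. Turned back it climbs, then somewhere at screw_turn -0.7 to -2.2 comes off the ridge's end and can drop 4 mm: by itself if loosely held, but a firm grip must lower it or press lightly.
- screw_turn (a joint): Rotation of the screw, rad, growing clockwise seen from above (driving in), counted over several turns; starts within 0.2 of 0. Turns lightly, about 0.03 N m.
- screw_lift (a joint): How far the screw stands up out of the lid, m: 0 = head home on the lid, at most 0.018. About 0 while the lid is open; lid shut, it rests at 0.0105 to 0.0117, is about 0.012 at the ridge's end, 0.008 just after the drop, 0.004 after one forward turn (0.4 mm play upward).
- beaker: Loose empty glass beaker, 84 mm across, 115 mm tall, upright on the bench beside the case; origin under its centre. Leave alone.
- multimeter: Loose black multimeter lying on the bench beside the case, 160 by 82 by 34 mm (x, y, z); origin under its centre. Leave alone.
- screwdriver: Loose red-handled screwdriver, 170 mm long, lying in front of the case; its x axis runs along it. Leave alone.

How it is judged:
By the outcome, as a careful person would: the job done as asked, in the order asked, and still so for the second after the job is handed in, while the arm keeps its last pose, push and grip.
It also fails if it takes over 72 s, if anything falls off the work surface, if the arm or the gripper's body presses on something with over 40 N, if the wrist force passes 120 N, or if a joint passes its speed limit or range.

### The arm

A 7-joint arm with a two-finger parallel gripper is mounted at the origin on the work surface. World frame = base frame: x ahead of the robot, y to its left, z up, the work surface at z = 0. Lengths are in mm, angles in rad, forces in N, time in s.
With the tool pointing down it reaches from about 350 to 775 mm from the base axis. Payload 3.1 kg.
Tool frame: the origin (TCP) lies on the mounting face of the last link; the fingertips stand 173 mm ahead of it and the grasp point (between the pads) lies 155 mm ahead of it; z points along the fingers, y is the line along which they close (so a half turn about z gives the same grasp; the last joint's range is limited). The gripper opens to 85 mm and grips with 20 to 120 N. Pads are 22 mm wide; open, the fingers measure 114 mm over their backs; the gripper's body (76 mm by 85 mm) begins 54 mm behind the grasp point. The pads swing forward as they close: fully open they stand 13 mm farther back than shut.
Start: joints at [1.098, 0.311, 0.014, 1.512, -0.004, 1.319, -0.027], TCP at [229.714, -499.744, 404.704] pointing down, gripper open.
Joint ranges: [-2.7, 2.7], [-0.3, 1.91], [-1.27, 1.3], [0.12, 2.57], [-1.44, 4.58], [0.2, 2.03], [-3.05, 3.05]. Speed limits (rad/s): [2.79, 2.79, 3.14, 3.14, 3.14, 3.14, 3.14].

### API

Orientations are given as a unit quaternion [w, x, y, z].
In Python, from cell import read_state, cams, job gives the robot as it stands.
- The arm moves only by the tool apply_moves, never from a script. Its argument "commands" is text: rows parted by semicolons, each of 7 numbers parted by spaces: the shift along the tool's x, y, z in m, then the turn, a rotation vector about the tool's x, y, z in rad, then the opening in per cent of the stroke, from 0 (shut) to 100 (fully open). In form: tx ty tz rx ry rz grip; .... A call has 1 to 12 rows; each row is the pose to reach, as a shift and turn from the pose commanded when the call began, along the tool's axes at that moment; what a row does not reach only later rows make up. A row lasts 1/12 s, in which the tool goes at most 41.7 mm and 7.16 degrees, less where a joint would pass 70% of its speed; a pose out of reach is approached as far as the arm can. A call with a gripper value outside its range is refused whole. The fingers move at their own pace and stop on an object; "squeeze" is the grip in N (left out, the last holds). Time passes only in rows, so rows that repeat a pose let the fingers close. It gives the time, the measured TCP pose, the force, the opening and the grip force at its end, in the units of the state.
- read_state(): the state, without advancing time (a new reading comes with each control period).
- cams.get_image(name): name is "scene" or "top" or "wrist"; returns a dict with "img" (400x640x3 uint8, red, green, blue), "z_map" (400x640 float32, mm along the optical axis (not along the pixel's ray), 0 where there is no reading), "fov_y" (degrees; the focal length in pixels is half the picture's height over the tangent of half this angle, whatever the lens; pixels are square), "cx", "cy" (the principal point, pixels), "k1" (the pictures are not rectified: a ray, as slopes to the right and down, at radius r is drawn at 1 + k1 r^2 times it, then the intrinsics apply), "world_from_camera" (4x4, takes a point from camera to world coordinates). Camera axes: x right, y down, z forward; pixel columns grow to the right and rows downward; lengths in mm; the calibration is good to about 2 mm. A picture is of the moment at which its call begins.
- job.job_done(): hands the job in; it is judged then, once.
The state is a dict: "time": time; "joint_pos": joint angles; "qvel": joint speeds; "joint_torque": joint torques, N m; "position": TCP position; "ee_rot": TCP orientation; "wrist_force": force on the tool from outside, world axes, zero at the start; "ft_torque": the same for the moment, N m; "finger_gap": finger opening in mm; "grasp_force": force on a finger pad.
Only numpy, scipy, OpenCV 4.12 (cv2) and the standard library are available. Lean on these libraries where they do the work, as an engineer would, in place of code of your own. Each camera call takes 0.05 s, during which the arm holds its last target. There are 200 camera calls.

## Working session

There is one attempt and no reset: what is moved stays moved. The work goes in short steps, Python scripts to look and compute and a tool call to move; the robot and the scene stay as the last step left them, time stands still between calls to the robot, and variables do not carry over. Pictures are saved under pics/ and viewed, at most 10 in all, crops included, and the job is handed in when it is done.

Besides the shell and the picture viewer there is one more tool, called after ">>>" as name(argument=value, ...) on one line, values as JSON. apply_moves: Moves the arm, as the interface text tells. Its arguments: {"type":"object","properties":{"commands":{"type":"string"},"squeeze":{"type":"number"}},"required":["commands"]}

```bash
mkdir -p pics; ls; cat > h.py <<'E'
import numpy as np, cv2
from cell import read_state, cams, job
def grab(n):
    d=cams.get_image(n); d['f']=200/np.tan(np.radians(d['fov_y']/2)); return d
def save(d,p): cv2.imwrite(p,d['img'][:,:,::-1])
def rays(d,uv):
    uv=np.atleast_2d(np.array(uv,float)); f=d['f']
    K=np.array([[f,0,d['cx']],[0,f,d['cy']],[0,0,1]])
    p=cv2.undistortPoints(uv[:,None],K,np.array([d['k1'],0,0,0.]))[:,0]
    return np.c_[p,np.ones(len(p))]
def towld(d,uv,z=None):
    r=rays(d,uv); T=d['world_from_camera']
    if z is None:
        i=np.atleast_2d(np.array(uv)).astype(int); zz=d['z_map'][i[:,1],i[:,0]]
        return (r*zz[:,None])@T[:3,:3].T+T[:3,3]
    w=r@T[:3,:3].T; return T[:3,3]+w*((z-T[2,3])/w[:,2])[:,None]
E
python3 - <<'E'
from h import *
s=read_state(); print(s)
for n in ['scene','top']:
    d=grab(n); save(d,f'pics/{n}0.png'); print(n,d['fov_y'],d['k1'],d['world_from_camera'].round(2).tolist())
E
```

```text
pics
{'time': 0.0, 'joint_pos': array([ 1.09828376,  0.31169493,  0.01400462,  1.51307519, -0.00442592,
        1.31920061, -0.02721103]), 'qvel': array([ 0.00048016,  0.00106673,  0.00022351,  0.00113321,  0.00240404,
       -0.00063739,  0.00023806]), 'joint_torque': array([-1.00087830e-04, -3.79919708e+01,  1.45990066e-01, -2.30589831e+01,
        1.23111770e-02,  1.39968720e-02,  1.38495645e-05]), 'position': array([ 229.57110763, -499.43217545,  403.63017584]), 'ee_rot': array([-1.13786397e-03,  9.76883920e-01,  2.13767234e-01, -2.87167063e-04]), 'wrist_force': array([ 0.50906022, -0.07479508,  0.28346128]), 'ft_torque': array([-0.02288183, -0.01010996, -0.01935139]), 'grasp_force': 0.0, 'finger_gap': 85.57559212706164}
scene 47.7224299051781 -0.07199860325622214 [[-0.85, 0.4, -0.35, 890.3], [0.53, 0.65, -0.54, 516.99], [0.01, -0.64, -0.76, 757.35], [0.0, 0.0, 0.0, 1.0]]
top 57.64443201783166 -0.04611963194542467 [[-0.0, -1.0, 0.09, 502.05], [-1.0, 0.0, 0.01, 53.45], [-0.01, -0.09, -1.0, 913.63], [0.0, 0.0, 0.0, 1.0]]
```

View pics/scene0.png

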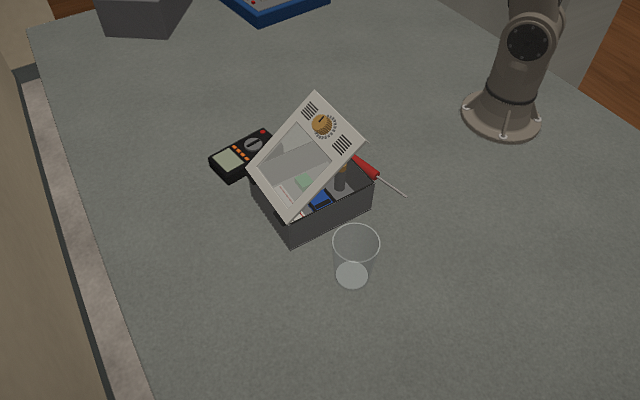

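View pics/top0.png

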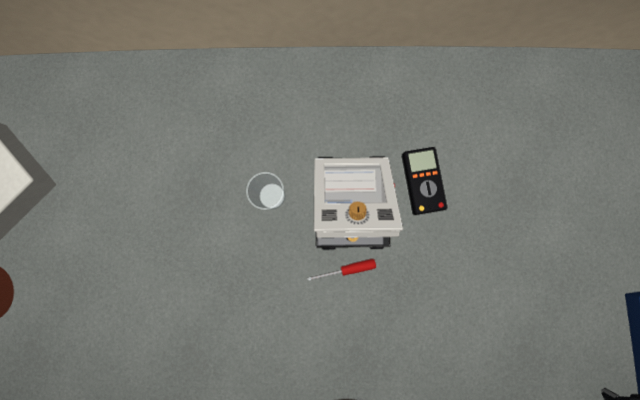

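The scene view shows the lid open with its knob at (321,124), and the beaker at (355,255). In the top view the lid spans (315–402, 157–235), the knob is at (357,211), the rests are at (329,215) and (385,214), the multimeter is at (425,180) and the screwdriver at (345,270).

```bash
python3 - <<'E'
from h import *
d=grab('top'); im=d['img'].astype(int)
hsv=cv2.cvtColor(d['img'],cv2.COLOR_RGB2HSV)
box=np.zeros(im.shape[:2],bool); box[150:240,308:406]=1
w=box&(im.min(2)>165)&(hsv[...,1]<40)
w=cv2.erode(w.astype(np.uint8),np.ones((2,2)))>0
v,u=np.nonzero(w); P=towld(d,np.c_[u,v]); ok=d['z_map'][v,u]>0; P=P[ok]; 
A=P
for k in range(6):
    c=A.mean(0); n=np.linalg.svd(A-c,full_matrices=False)[2][2]; n*=np.sign(n[2]); A=P[abs((P-c)@n)<2.5]
print(len(P),len(A),'n',n,'c',c,'tilt',np.arccos(n[2]),'yaw n',np.arctan2(n[1],n[0]))
a=np.arctan2(n[1],n[0])  # n tilts toward hinge: +x case? 
ex=np.array([np.cos(a),np.sin(a),0]); ey=np.array([-ex[1],ex[0],0])
print('case ext along ey',np.percentile(A@ey,[0.3,1,99,99.7]))
t=np.cross(ey,n) ; print('t',t,np.percentile(A@t,[0.3,1,99,99.7]))
def pl(uv):
    r=rays(d,uv)@d['world_from_camera'][:3,:3].T; o=d['world_from_camera'][:3,3]
    return o+r*(((c-o)@n)/(r@n))[:,None]
# dark thumb rests
dk=(im.max(2)<110)&box; dk[:205]=0; dk[226:]=0
k,l,st,ce=cv2.connectedComponentsWithStats(cv2.morphologyEx(dk.astype(np.uint8),cv2.MORPH_CLOSE,np.ones((3,3))))
for i in range(1,k):
    if st[i,4]>15: print(st[i],ce[i],pl(ce[i]).round(1))
br=box&(hsv[...,1]>110)&(hsv[...,0]>8)&(hsv[...,0]<30); 
k,l,st,ce=cv2.connectedComponentsWithStats(br.astype(np.uint8))
for i in range(1,k):
    if st[i,4]>15:
        v,u=np.nonzero(l==i); q=towld(d,np.c_[u,v]); print('br',st[i],ce[i],np.median(q,0).round(1),((q-c)@n).max())
# case yaw from silhouette: dark case front edge & lid corners
cn,_=cv2.findContours(w.astype(np.uint8),cv2.RETR_EXTERNAL,cv2.CHAIN_APPROX_SIMPLE)
cc=max(cn,key=cv2.contourArea); h=cv2.convexHull(cc); ap=cv2.approxPolyDP(h,5,True)[:,0]; print(ap.tolist(), pl(ap).round(1).tolist())
cv2.imwrite('pics/lid.png',cv2.resize(d['img'][140:290,290:450,::-1],None,fx=5,fy=4,interpolation=cv2.INTER_CUBIC)[:600,:800])
E
```

```text
4394 3682 n [0.6249878  0.00082581 0.78063408] c [589.98475674 -11.26285009 159.28844556] tilt 0.6751166022893172 yaw n 0.001321317810995992
case ext along ey [-95.55745749 -94.88385178  66.94067502  67.82216796]
t [ 0.7806334   0.00103147 -0.62498834] [260.98063171 261.62868543 462.48255829 464.99135685]
[378 209  16  11 156] [384.87820513 214.08333333] [[540.7 -68.1 198.8]]
[322 210  15  10 140] [328.6  214.55] [[540.2  42.6 199.1]]
br [349 202  17  18 249] [357.20883534 210.40963855] [547.2 -11.6 219.1] 25.797851016687684
br [348 238   9   2  16] [352.0625 238.5625] [490.6 -13.5  79.3] -120.50455665857051
[[387, 158], [398, 234], [319, 236], [316, 160]] [[675.5, -93.9, 90.9], [501.6, -86.6, 230.1], [498.4, 61.2, 232.5], [670.8, 69.2, 94.5]]
```

>>> apply_moves(commands="0.02 -0.013 -0.01 0 0 0.05 100; 0.06 -0.039 -0.02 0 0 0.15 100; 0.09 -0.06 -0.03 0 0 0.25 100; 0.12 -0.08 -0.045 0 0 0.35 100; 0.15 -0.1 -0.045 0 0 0.43 100; 0.18 -0.12 -0.045 0 0 0.43 100; 0.21 -0.138 -0.045 0 0 0.43 100; 0.24 -0.156 -0.045 0 0 0.43 100; 0.27 -0.175 -0.045 0 0 0.43 100; 0.3 -0.195 -0.045 0 0 0.43 100; 0.33 -0.213 -0.045 0 0 0.43 100; 0.36 -0.233 -0.045 0 0 0.43 100")

```text
time: 1.15
position: [460.0, -136.3, 449.5]
ee_rot: [0.0, 1.0, 0.0, -0.0]
wrist_force: [1.3, -0.2, -0.3]
finger_gap: 85.5
grasp_force: 0.0
```

>>> apply_moves(commands="0.022 -0.035 0 0 0 0 100; 0.045 -0.07 0 0 0 0 100; 0.068 -0.1 0 0 0 0 100; 0.082 -0.124 0.01 0 0 0 100; 0.082 -0.124 0.035 0 0 0 100; 0.082 -0.124 0.055 0 0 0 100; 0.082 -0.124 0.064 0 0 0 100")

```text
time: 1.73
position: [540.6, -13.0, 382.3]
ee_rot: [-0.0, 1.0, 0.001, -0.003]
wrist_force: [-1.5, -0.8, 0.1]
finger_gap: 85.5
grasp_force: 0.0
```

```bash
python3 - <<'E'
from h import *
s=read_state(); print(s['position'],s['joint_pos'].round(3),s['wrist_force'])
for n in ['wrist','scene']:
    d=grab(n); save(d,f'pics/{n}1.png')
d=grab('scene'); cv2.imwrite('pics/s1c.png',cv2.resize(d['img'][30:280,170:440,::-1],None,fx=2.2,fy=2.2))
E
```

```text
[540.55060299 -13.01164645 382.26358272] [ 0.266  0.331 -0.358  1.561  0.119  1.278 -1.678] [-1.48467815 -0.83491613  0.07615207]
```

View pics/wrist1.png

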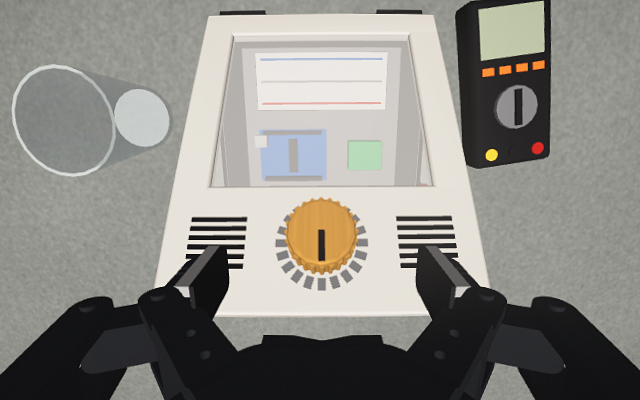

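View pics/s1c.png

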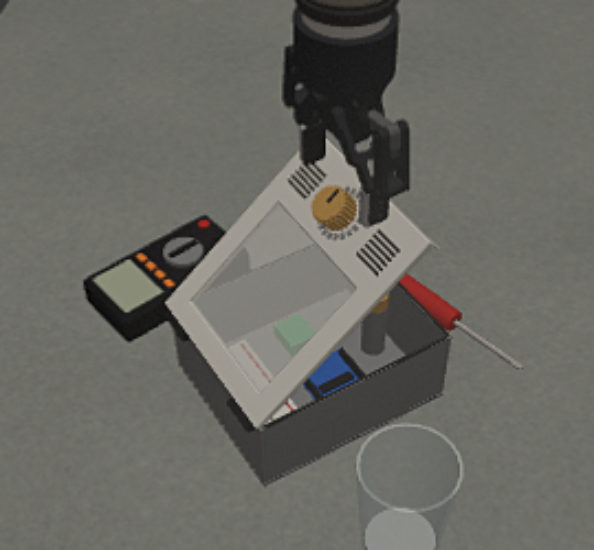

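The wrist view shows the pads straddling the knob (321,235), just in front of the two rests at (218,243) and (428,243). The scene crop shows the fingertips a short way above the lid, so I'll work out the closing arc.

```bash
python3 -c "
from math import *
for th in [.675,.6,.52,.44,.36,.28,.2,.14,.1,.07,.05,.036,.02,0]:
    x=672-175*cos(th)+8*sin(th)+3; z=85+8/cos(th)+(672-x+11)*tan(th)+160
    print(th,round(x-540.5,1),round(382.3-z,1))"
```

```text
0.675 2.9 15.3
0.6 -5.4 26.4
0.52 -13.4 38.8
0.44 -20.4 51.8
0.36 -26.5 65.2
0.28 -31.5 78.9
0.2 -35.4 93.1
0.14 -37.7 103.8
0.1 -38.8 111.1
0.07 -39.5 116.5
0.05 -39.9 120.2
0.036 -40.1 122.7
0.02 -40.3 125.6
0 -40.5 129.3
```

>>> apply_moves(commands="0.002 0 0.006 0 0 0 100; 0.002 0 0.012 0 0 0 100; 0.001 0 0.017 0 0 0 100; -0.002 0 0.022 0 0 0 100; -0.0055 0 0.0265 0 0 0 100; -0.009 0 0.032 0 0 0 100; -0.013 0 0.038 0 0 0 100; -0.017 0 0.045 0 0 0 100; -0.020 0 0.051 0 0 0 100; -0.023 0 0.057 0 0 0 100")

```text
time: 2.72
position: [518.1, -13.8, 329.7]
ee_rot: [0.0, 1.0, 0.0, 0.001]
wrist_force: [-1.3, -0.3, 6.1]
finger_gap: 85.4
grasp_force: 2.6
```

>>> apply_moves(commands="-0.003 0 0.006 0 0 0 100; -0.0055 0 0.013 0 0 0 100; -0.008 0 0.020 0 0 0 100; -0.010 0 0.026 0 0 0 100; -0.012 0 0.032 0 0 0 100; -0.0135 0 0.038 0 0 0 100; -0.0145 0 0.043 0 0 0 100; -0.0155 0 0.048 0 0 0 100; -0.016 0 0.052 0 0 0 100; -0.0165 0 0.055 0 0 0 100; -0.017 0 0.057 0 0 0 100; -0.017 0 0.058 0 0 0 100")

```text
time: 3.72
position: [501.3, -13.7, 270.1]
ee_rot: [-0.0, 1.0, 0.0, -0.0]
wrist_force: [-1.0, -0.3, 1.6]
finger_gap: 85.3
grasp_force: 0.7
```

```bash
python3 - <<'E'
from h import *
s=read_state(); print(s['position'],s['wrist_force'])
d=grab('scene'); cv2.imwrite('pics/s2c.png',cv2.resize(d['img'][60:260,200:420,::-1],None,fx=2.7,fy=2.7))
E
```

```text
[501.26602462 -13.65985048 270.14102709] [-1.00628573 -0.27353533  1.55950803]
```

View pics/s2c.png

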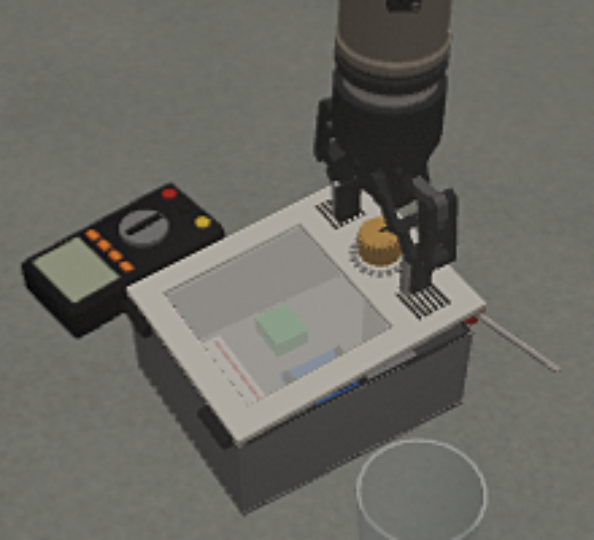

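The lid is almost shut, about 0.09 rad open, with both fingertips on the rests. I'll press on slowly.

>>> apply_moves(commands="0 0 0.001 0 0 0 100; 0 0 0.002 0 0 0 100; 0 0 0.003 0 0 0 100; 0 0 0.004 0 0 0 100; 0 0 0.005 0 0 0 100; -0.0005 0 0.006 0 0 0 100; -0.0005 0 0.007 0 0 0 100; -0.001 0 0.008 0 0 0 100; -0.001 0 0.009 0 0 0 100; -0.001 0 0.010 0 0 0 100; -0.001 0 0.011 0 0 0 100; -0.001 0 0.012 0 0 0 100")

```text
time: 4.77
position: [500.6, -13.5, 258.9]
ee_rot: [-0.0, 1.0, 0.0, 0.0]
wrist_force: [-1.3, 0.6, 5.8]
finger_gap: 85.3
grasp_force: 3.3
```

>>> apply_moves(commands="0 0 0.001 0 0 0 100; 0 0 0.002 0 0 0 100; 0 0 0.003 0 0 0 100; 0 0 0.003 0 0 0 100")

```text
time: 5.1
position: [500.4, -13.5, 256.0]
ee_rot: [-0.0, 1.0, 0.0, 0.0]
wrist_force: [-1.7, 0.2, 5.7]
finger_gap: 85.1
grasp_force: 2.6
```

>>> apply_moves(commands="0 0 0.001 0 0 0 100; 0 0 0.002 0 0 0 100; 0 0 0.003 0 0 0 100; 0 0 0.004 0 0 0 100; 0 0 0.004 0 0 0 100")

```text
time: 5.52
position: [500.4, -13.4, 253.0]
ee_rot: [0.0, 1.0, 0.0, -0.0]
wrist_force: [-4.6, 1.0, 12.9]
finger_gap: 85.5
grasp_force: 6.5
```

>>> apply_moves(commands="0 0 0.001 0 0 0 100; 0 0 0.002 0 0 0 100; 0 0 0.002 0 0 0 100")

```text
time: 5.77
position: [500.4, -13.3, 252.8]
ee_rot: [0.0, 1.0, 0.0, 0.0]
wrist_force: [-8.7, 0.1, 23.4]
finger_gap: 85.5
grasp_force: 12.0
```

>>> apply_moves(commands="0 0 -0.005 0 0 0 100; 0 0 -0.015 0 0 0 100; 0 0 -0.03 0 0 0 100; 0 0 -0.05 0 0 0 100; 0 0 -0.06 0 0 0 100; 0 0 -0.06 0 0 0 100")

```text
time: 6.27
position: [501.5, -13.7, 311.8]
ee_rot: [0.0, 1.0, 0.0, 0.003]
wrist_force: [0.8, 0.4, 0.3]
finger_gap: 85.3
grasp_force: 0.0
```

```bash
cat > m.py <<'E'
from h import *
def meas(n,lim):
    d=grab(n); hsv=cv2.cvtColor(d['img'],cv2.COLOR_RGB2HSV); im=d['img']
    box=np.zeros(im.shape[:2],bool); box[lim[2]:lim[3],lim[0]:lim[1]]=1
    w=box&(im.min(2)>165)&(hsv[...,1]<40)
    w=cv2.erode(w.astype(np.uint8),np.ones((3,3)))>0
    v,u=np.nonzero(w); P=towld(d,np.c_[u,v]); A=P[abs(P[:,2]-93)<30]
    for k in range(6):
        c=A.mean(0); nn=np.linalg.svd(A-c,full_matrices=False)[2][2]; nn*=np.sign(nn[2]); A=P[abs((P-c)@nn)<2]
    br=(box&(hsv[...,1]>110)&(hsv[...,0]>8)&(hsv[...,0]<30)).astype(np.uint8)
    k,l,st,ce=cv2.connectedComponentsWithStats(br); i=1+st[1:,4].argmax(); v,u=np.nonzero(l==i)
    q=towld(d,np.c_[u,v]); hi=q[q[:,2]>np.percentile(q[:,2],90)-3]; (x,y),r=cv2.minEnclosingCircle(hi[:,:2].astype(np.float32))
    tz=np.median(hi[:,2]); print(n,'lid n',nn.round(4),'c',c.round(1),'knob top z',tz.round(2),'rel lid',(tz-c[2]).round(2),'xy',round(x,1),round(y,1),'r',round(r,1))
    return d
E
python3 - <<'E'
from m import *
print(read_state()['position'])
d=meas('wrist',(150,490,0,400)); save(d,'pics/w2.png')
meas('top',(300,410,140,260)); 
E
```

```text
[501.46383749 -13.73289037 311.8316981 ]
wrist lid n [0.0196 0.     0.9998] c [561.  -10.9  91. ] knob top z 127.42 rel lid 36.41 xy 525.3 -11.5 r 43.0Traceback (most recent call last):
  File "<stdin>", line 4, in <module>
  File "m.py", line 11, in meas
    k,l,st,ce=cv2.connectedComponentsWithStats(br); i=1+st[1:,4].argmax(); v,u=np.nonzero(l==i)
                                                        ~~~~~~~~~~~~~~~^^
ValueError: attempt to get argmax of an empty sequence
```

View pics/w2.png

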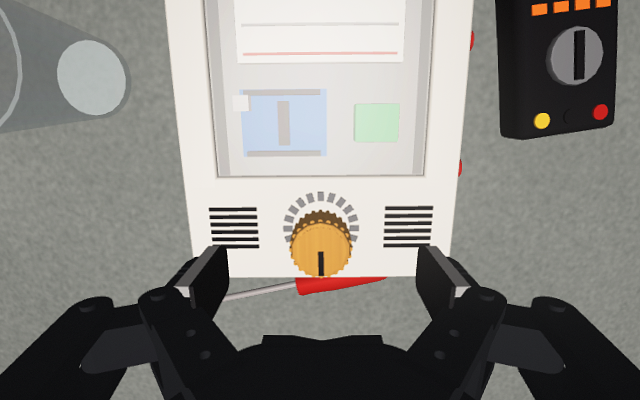

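The wrist view shows the lid down with the knob at (320,250), its line pointing to the front and standing raised. I'll check the lid tilt from the frame only, using two cameras.

```bash
python3 - <<'E'
from h import *
for n in ['wrist','scene']:
    d=grab(n); v,u=np.mgrid[0:400,0:640]; v=v.ravel();u=u.ravel(); z=d['z_map'][v,u]
    im=d['img'][v,u]; hs=cv2.cvtColor(d['img'],cv2.COLOR_RGB2HSV)[v,u]
    k=(z>0)&(im.min(1)>130)&(hs[:,1]<45); P=towld(d,np.c_[u,v][k])
    # side rails
    m=(abs(P[:,2]-93)<12)&(P[:,0]>470)&(P[:,0]<665)&((abs(P[:,1]+13+77)<7)|(abs(P[:,1]+13-77)<7))
    A=P[m]
    for _ in range(4):
        c=np.polyfit(A[:,0],A[:,2],1); A=A[abs(np.polyval(c,A[:,0])-A[:,2])<2]
    print(n,len(A),'slope',c[0],'z@497',np.polyval(c,497),'z@660',np.polyval(c,660),A[:,0].min(),A[:,0].max())
    b=(z>0)&(hs[:,1]>110)&(hs[:,0]>8)&(hs[:,0]<30)
    Q=towld(d,np.c_[u,v][b]); Q=Q[(abs(Q[:,0]-497)<40)&(abs(Q[:,1]+13)<40)&(Q[:,2]>95)]
    t=Q[Q[:,2]>np.percentile(Q[:,2],95)-2]; (x,y),r=cv2.minEnclosingCircle(t[:,:2].astype(np.float32)); print('knob',x,y,r,np.median(t[:,2]))
E
```

```text
wrist 10909 slope -5.116235485332948e-06 z@497 92.58160470436441 z@660 92.5807707579803 476.44217407108897 626.4835223824439
knob 499.2317810058594 -11.3177490234375 16.302289962768555 127.53060048746184
scene 841 slope -0.0009186114090307656 z@497 93.61946759084742 z@660 93.4697339311754 470.37055386367064 664.9424913357042
knob 497.1417541503906 -11.900787353515625 16.157560348510742 129.32387865493217
```

```bash
python3 -c "
from h import *
s=read_state(); print(s['position'],s['wrist_force'],s['ee_rot'],s['joint_pos'].round(3))"
```

```text
[499.81130351 -13.84498939 308.39462193] [ 0.45436713 -0.29184124 -0.03558238] [ 1.68448830e-05  9.99999116e-01  3.38869952e-04 -1.28582828e-03] [ 0.284  0.313 -0.359  1.779  0.123  1.075 -1.689]
```

>>> apply_moves(commands="-0.0015 -0.0016 0.012 0 0 0 100; -0.0015 -0.0016 0.025 0 0 0 100; -0.0015 -0.0016 0.034 0 0 0 100; -0.0015 -0.0016 0.037 0 0 0 100; -0.0015 -0.0016 0.037 0 0 0 60; -0.0015 -0.0016 0.037 0 0 0 40; -0.0015 -0.0016 0.037 0 0 0 30; -0.0015 -0.0016 0.037 0 0 0 30; -0.0015 -0.0016 0.037 0 0 0 30; -0.0015 -0.0016 0.037 0 0 0 30", squeeze=25)

```text
time: 7.3
position: [499.2, -12.7, 273.5]
ee_rot: [0.001, 1.0, 0.0, 0.001]
wrist_force: [-0.9, -1.5, 3.1]
finger_gap: 31.0
grasp_force: 25.7
```

>>> apply_moves(commands="0 0 0 0 0 0 30; 0 0 0 0 0 0 30; 0 0 0 0 0 0 30")

```text
time: 7.55
position: [499.2, -12.7, 273.4]
ee_rot: [0.001, 1.0, 0.0, 0.001]
wrist_force: [-0.4, -2.5, 5.9]
finger_gap: 31.0
grasp_force: 25.9
```

>>> apply_moves(commands="0 0 -0.00007 0 0 -0.1 30; 0 0 -0.00013 0 0 -0.2 30; 0 0 -0.0002 0 0 -0.3 30; 0 0 -0.00026 0 0 -0.4 30; 0 0 -0.00033 0 0 -0.5 30; 0 0 -0.0004 0 0 -0.6 30; 0 0 -0.0004 0 0 -0.6 30")

```text
time: 8.13
position: [499.1, -12.1, 273.8]
ee_rot: [0.0, 0.955, 0.297, 0.0]
wrist_force: [-2.0, -1.9, 6.0]
finger_gap: 31.3
grasp_force: 26.0
```

>>> apply_moves(commands="0 0 -0.00007 0 0 -0.1 30; 0 0 -0.00013 0 0 -0.2 30; 0 0 -0.00013 0 0 -0.2 30")

```text
time: 8.38
position: [498.9, -12.0, 273.1]
ee_rot: [-0.0, 0.921, 0.391, 0.0]
wrist_force: [0.2, -1.4, 1.6]
finger_gap: 31.4
grasp_force: 25.6
```

>>> apply_moves(commands="0 0 0.0005 0 0 0 30; 0 0 0.001 0 0 0 30; 0 0 0.0015 0 0 0 30; 0 0 0.002 0 0 0 30; 0 0 0.002 0 0 0 30")

```text
time: 8.8
position: [499.0, -12.1, 270.6]
ee_rot: [-0.0, 0.921, 0.39, 0.0]
wrist_force: [1.8, -1.2, -1.7]
finger_gap: 31.0
grasp_force: 25.4
```

It has dropped: z follows freely with no support force. I'll lower it onto the thread.

>>> apply_moves(commands="0 0 0.0004 0 0 0 30; 0 0 0.0008 0 0 0 30; 0 0 0.001 0 0 0 30; 0 0 0.001 0 0 0 30; 0 0 0.001 0 0 0 30")

```text
time: 9.22
position: [499.0, -12.0, 270.3]
ee_rot: [0.0, 0.921, 0.39, 0.0]
wrist_force: [2.3, -0.1, 0.1]
finger_gap: 30.8
grasp_force: 25.4
```

>>> apply_moves(commands="0 0 0.0005 0 0 0 30; 0 0 0.001 0 0 0 30; 0 0 0.001 0 0 0 30; 0 0 0.001 0 0 0 30")

```text
time: 9.55
position: [498.9, -11.9, 270.0]
ee_rot: [0.0, 0.921, 0.39, 0.0]
wrist_force: [-1.5, -0.8, 4.7]
finger_gap: 31.6
grasp_force: 26.0
```

>>> apply_moves(commands="0 0 0.00007 0 0 0.1 30; 0 0 0.00013 0 0 0.2 30; 0 0 0.0002 0 0 0.3 30; 0 0 0.00026 0 0 0.4 30; 0 0 0.00033 0 0 0.5 30; 0 0 0.0004 0 0 0.6 30; 0 0 0.00045 0 0 0.7 30; 0 0 0.0005 0 0 0.8 30; 0 0 0.00057 0 0 0.9 30; 0 0 0.00064 0 0 1.0 30; 0 0 0.00064 0 0 1.0 30")

```text
time: 10.47
position: [499.2, -12.8, 269.3]
ee_rot: [0.001, 0.995, -0.101, 0.001]
wrist_force: [0.1, -3.3, 5.0]
finger_gap: 30.7
grasp_force: 25.9
```

>>> apply_moves(commands="0 0 0.00007 0 0 0.1 30; 0 0 0.00013 0 0 0.2 30; 0 0 0.0002 0 0 0.3 30; 0 0 0.00026 0 0 0.4 30; 0 0 0.00033 0 0 0.5 30; 0 0 0.0004 0 0 0.6 30; 0 0 0.00045 0 0 0.7 30; 0 0 0.0005 0 0 0.8 30; 0 0 0.00057 0 0 0.9 30; 0 0 0.00064 0 0 1.0 30; 0 0 0.00064 0 0 1.0 30")

```text
time: 11.38
position: [498.7, -13.5, 268.6]
ee_rot: [0.001, 0.825, -0.565, 0.001]
wrist_force: [-1.9, -3.9, 6.7]
finger_gap: 31.3
grasp_force: 26.0
```

```bash
cat > st.py <<'E'
from h import *
s=read_state(); q=s['ee_rot']; print(s['position'].round(2),s['wrist_force'].round(2),q.round(4),'yaw',2*np.arctan2(q[2],q[1]),s['joint_pos'].round(3),s['finger_gap'],s['time'],s['ft_torque'].round(3))
E
python3 st.py
```

```text
[498.72 -13.49 268.56] [-1.93 -3.9   6.73] [ 1.100e-03  8.251e-01 -5.650e-01  6.000e-04] yaw -1.2008502042751878 [ 0.085  0.336 -0.116  1.838  0.049  0.97  -2.824] 31.316905178062765 11.3833 [-0.927  0.273 -0.019]
```

>>> apply_moves(commands="0 0 0 0 0 0 60; 0 0 0 0 0 0 60; 0 0 -0.001 0 0 0 60; 0.0009 0.0004 -0.005 0 0 0 60; 0.0009 0.0004 -0.007 0 0 -0.12 60; 0.0009 0.0004 -0.007 0 0 -0.24 60; 0.0009 0.0004 -0.007 0 0 -0.36 60; 0.0009 0.0004 -0.007 0 0 -0.48 60; 0.0009 0.0004 -0.007 0 0 -0.6 60; 0.0009 0.0004 -0.007 0 0 -0.72 60; 0.0009 0.0004 -0.007 0 0 -0.84 60; 0.0009 0.0004 -0.007 0 0 -0.96 60")

```text
time: 12.38
position: [498.8, -12.7, 275.0]
ee_rot: [-0.0, 0.993, -0.116, -0.0]
wrist_force: [-0.1, 0.3, 0.2]
finger_gap: 51.2
grasp_force: 0.0
```

>>> apply_moves(commands="0 0 0 0 0 -0.12 60; 0 0 0 0 0 -0.24 60; 0 0 0 0 0 -0.36 60; 0 0 0 0 0 -0.48 60; 0 0 0 0 0 -0.6 60; 0 0 0 0 0 -0.72 60; 0 0 0 0 0 -0.84 60; 0 0 0 0 0 -0.96 60; 0 0 0 0 0 -1.08 60; 0 0 0 0 0 -1.2 60; 0 0 0 0 0 -1.32 60; 0 0 0 0 0 -1.44 60")

```text
time: 13.38
position: [498.8, -12.8, 275.0]
ee_rot: [-0.0, 0.823, 0.568, 0.0]
wrist_force: [0.1, -0.1, 0.5]
finger_gap: 51.1
grasp_force: 0.0
```

```bash
python3 st.py; python3 - <<'E'
from h import *
d=grab('wrist'); save(d,'pics/w3.png')
v,u=np.mgrid[0:400,0:640]; v=v.ravel();u=u.ravel(); z=d['z_map'][v,u]; hs=cv2.cvtColor(d['img'],cv2.COLOR_RGB2HSV)[v,u]
b=(z>0)&(hs[:,1]>110)&(hs[:,0]>8)&(hs[:,0]<30)
Q=towld(d,np.c_[u,v][b]); Q=Q[(abs(Q[:,0]-497)<40)&(abs(Q[:,1]+13)<40)&(Q[:,2]>95)]
t=Q[Q[:,2]>np.percentile(Q[:,2],95)-2]; print('knob',cv2.minEnclosingCircle(t[:,:2].astype(np.float32)),np.median(t[:,2]))
E
```

```text
[498.76 -12.81 275.05] [ 0.06 -0.12  0.52] [-2.000e-04  8.232e-01  5.678e-01  0.000e+00] yaw 1.207708743593442 [ 0.454  0.385 -0.585  1.817  0.247  1.013 -0.592] 51.069684985444276 13.3833 [0.039 0.007 0.002]
knob ((498.7135009765625, -10.51641845703125), 16.83770751953125) 122.7390212640161
```

View pics/w3.png

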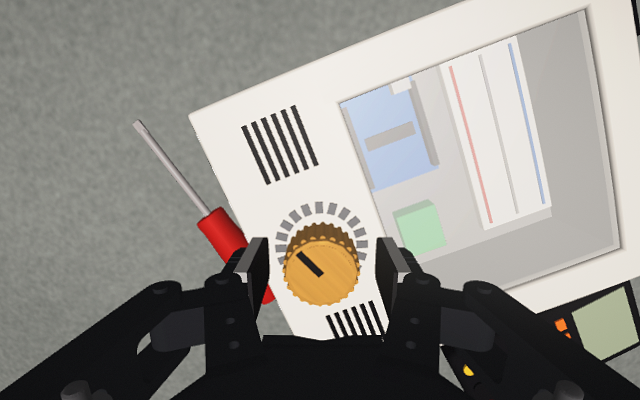

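>>> apply_moves(commands="0 0 0 0 0 -0.12 60; 0 0 0 0 0 -0.24 60; 0 0 0 0 0 -0.36 60; 0 0 0 0 0 -0.48 60; 0 0 0 0 0 -0.6 60; 0 0 0 0 0 -0.72 60; 0 0 0 0 0 -0.84 60; 0 0 0 0 0 -0.96 60; 0 0 0 0 0 -1.08 60; 0 0 0 0 0 -1.2 60; 0 0 0 0 0 -1.32 60; 0 0 0 0 0 -1.44 60")

```text
time: 14.43
position: [498.8, -12.9, 275.0]
ee_rot: [-0.0, 0.246, 0.969, 0.0]
wrist_force: [0.2, -0.7, -0.2]
finger_gap: 51.3
grasp_force: 0.0
```

>>> apply_moves(commands="0 0 0 0 0 -0.12 60; 0 0 0 0 0 -0.24 60; 0 0 0 0 0 -0.36 60; 0 0 0 0 0 -0.48 60; 0 0 0 0 0 -0.6 60; 0 0 0 0 0 -0.72 60; 0 0 0 0 0 -0.84 60; 0 0 0 0 0 -0.96 60; 0 0 0 0 0 -1.08 60; 0 0 0.0015 0 0 -1.16 60; 0 0 0.0035 0 0 -1.16 60; 0 0 0.0035 0 0 -1.16 60")

```text
time: 15.43
position: [498.7, -13.2, 271.0]
ee_rot: [-0.0, -0.322, 0.947, 0.0]
wrist_force: [-0.5, 0.3, -0.1]
finger_gap: 51.5
grasp_force: 0.0
```

>>> apply_moves(commands="0 0 0 0 0 0 45; 0 0 0 0 0 0 30; 0 0 0 0 0 0 30; 0 0 0 0 0 0 30; 0 0 0 0 0 0 30", squeeze=25)

```text
time: 15.85
position: [498.6, -12.8, 271.6]
ee_rot: [-0.0, -0.324, 0.946, 0.0]
wrist_force: [-1.3, 0.9, 1.7]
finger_gap: 31.3
grasp_force: 25.8
```

```bash
python3 st.py
```

```text
[498.61 -12.75 271.56] [-1.31  0.88  1.68] [-3.000e-04 -3.236e-01  9.462e-01  1.000e-04] yaw 3.8006505825550514 [ 0.826  0.615 -1.169  1.809  0.622  1.146  1.677] 31.296408362249903 15.85 [ 0.17   0.375 -0.029]
```

>>> apply_moves(commands="0 0 0.00007 0 0 0.1 30; 0 0 0.00013 0 0 0.2 30; 0 0 0.0002 0 0 0.3 30; 0 0 0.00026 0 0 0.4 30; 0 0 0.00033 0 0 0.5 30; 0 0 0.0004 0 0 0.6 30; 0 0 0.00045 0 0 0.7 30; 0 0 0.0005 0 0 0.8 30; 0 0 0.00057 0 0 0.9 30; 0 0 0.00064 0 0 1.0 30; 0 0 0.0007 0 0 1.1 30; 0 0 0.00077 0 0 1.2 30")

```text
time: 16.85
position: [498.7, -13.0, 270.8]
ee_rot: [-0.0, 0.269, 0.963, -0.0]
wrist_force: [-2.2, -0.2, 1.8]
finger_gap: 30.9
grasp_force: 25.9
```

>>> apply_moves(commands="0 0 0.00007 0 0 0.1 30; 0 0 0.00013 0 0 0.2 30; 0 0 0.0002 0 0 0.3 30; 0 0 0.00026 0 0 0.4 30; 0 0 0.00033 0 0 0.5 30; 0 0 0.0004 0 0 0.6 30; 0 0 0.00045 0 0 0.7 30; 0 0 0.0005 0 0 0.8 30; 0 0 0.00057 0 0 0.9 30; 0 0 0.00064 0 0 1.0 30; 0 0 0.0007 0 0 1.1 30; 0 0 0.00077 0 0 1.2 30")

```text
time: 17.85
position: [498.4, -13.2, 270.0]
ee_rot: [0.0, 0.766, 0.643, -0.001]
wrist_force: [-2.9, -0.2, 2.4]
finger_gap: 30.9
grasp_force: 25.9
```

>>> apply_moves(commands="0 0 0.00007 0 0 0.1 30; 0 0 0.00013 0 0 0.2 30; 0 0 0.0002 0 0 0.3 30; 0 0 0.00026 0 0 0.4 30; 0 0 0.00033 0 0 0.5 30; 0 0 0.0004 0 0 0.6 30; 0 0 0.00045 0 0 0.7 30; 0 0 0.0005 0 0 0.8 30; 0 0 0.00057 0 0 0.9 30; 0 0 0.00064 0 0 1.0 30; 0 0 0.0007 0 0 1.1 30; 0 0 0.00077 0 0 1.2 30")

```text
time: 18.85
position: [498.2, -12.9, 269.2]
ee_rot: [0.0, 0.995, 0.098, -0.001]
wrist_force: [-3.0, 0.3, 2.4]
finger_gap: 31.0
grasp_force: 26.0
```

```bash
python3 st.py
```

```text
[498.19 -12.93 269.22] [-3.05  0.32  2.41] [ 2.000e-04  9.952e-01  9.810e-02 -1.000e-03] yaw 0.19641883668389465 [ 0.279  0.356 -0.359  1.83   0.148  0.983 -1.517] 30.957481586707452 18.85 [0.04  0.594 0.06 ]
```

>>> apply_moves(commands="0 0 0.00007 0 0 0.1 30; 0 0 0.00013 0 0 0.2 30; 0 0 0.0002 0 0 0.3 30; 0 0 0.00026 0 0 0.4 30; 0 0 0.00033 0 0 0.5 30; 0 0 0.0004 0 0 0.6 30; 0 0 0.00045 0 0 0.7 30; 0 0 0.00048 0 0 0.75 30; 0 0 0.00048 0 0 0.75 30; 0 0 0.00048 0 0 0.75 30")

```text
time: 19.68
position: [498.3, -12.8, 268.8]
ee_rot: [0.0, 0.963, -0.27, -0.001]
wrist_force: [-4.6, 1.3, 4.1]
finger_gap: 31.0
grasp_force: 26.0
```

```bash
python3 st.py; python3 - <<'E'
from h import *
for n in ['wrist','scene']:
    d=grab(n)
    if n=='wrist': save(d,'pics/w4.png')
    v,u=np.mgrid[0:400,0:640]; v=v.ravel();u=u.ravel(); z=d['z_map'][v,u]; hs=cv2.cvtColor(d['img'],cv2.COLOR_RGB2HSV)[v,u]; im=d['img'][v,u]
    b=(z>0)&(hs[:,1]>110)&(hs[:,0]>8)&(hs[:,0]<30)
    Q=towld(d,np.c_[u,v][b]); Q=Q[(abs(Q[:,0]-497)<30)&(abs(Q[:,1]+13)<30)&(Q[:,2]>95)]
    t=Q[Q[:,2]>np.percentile(Q[:,2],95)-2]; print(n,'knob top',np.median(t[:,2]))
    k=(z>0)&(im.min(1)>130)&(hs[:,1]<45); P=towld(d,np.c_[u,v][k])
    A=P[(abs(P[:,2]-93)<12)&(P[:,0]>470)&(P[:,0]<665)&((abs(P[:,1]+13+77)<7)|(abs(P[:,1]+13-77)<7))]
    for _ in range(4):
        c=np.polyfit(A[:,0],A[:,2],1); A=A[abs(np.polyval(c,A[:,0])-A[:,2])<2]
    print('lid slope',c[0],np.polyval(c,497))
E
```

```text
[498.25 -12.77 268.75] [-4.57  1.28  4.11] [ 3.000e-04  9.628e-01 -2.703e-01 -8.000e-04] yaw -0.5474231810985398 [ 0.164  0.342 -0.215  1.835  0.087  0.975 -2.205] 30.979349593704125 19.6833 [ 0.152  0.833 -0.007]
wrist knob top 119.8714349126285
lid slope 0.00016578394183647713 92.57462944307325
scene knob top 120.8758067611783
lid slope 1.1629037226942584e-05 93.53781491860708
```

View pics/w4.png

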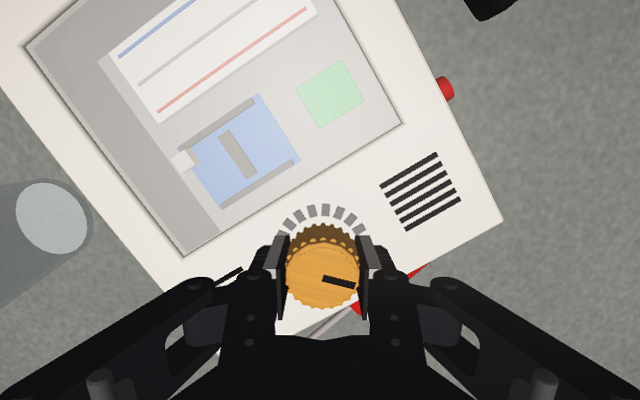

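The knob is gripped, with its top 27.3 mm above the lid (lift about 3.9 mm). Its line at (338,282) sits about 50° counter-clockwise of front, which matches 5.55 rad net forward. The lid is flat in both cameras, so I'm handing in.

```bash
python3 -c "
from cell import job
print(job.job_done())"
```

```text
the job is handed in; nothing more can be done
None
```

I've handed the job in: the lid is shut flat in two camera views, the screw dropped off the thread start at about 0.7 rad back, then went one turn forward to about 3.9 mm lift, and the fingers are still gripping the knob.

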